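Load the gluing jig for a cork-faced rubbing block

ROBOT

A 7-joint arm with a two-finger parallel gripper is mounted at the origin on the work surface; the furniture and walls round the work are solid. World frame = base frame: x ahead of the robot, y to its left, z up, the work surface at z = 0. Lengths are in m, angles in rad, forces in N, time in s.
With the tool pointing down it reaches from about 0.425 to 0.875 m from the base axis. Payload 4.7 kg.
Tool frame: the origin (TCP) lies at the centre of the arm's flange, where the gripper is bolted on; the fingertips stand 173 mm ahead of it and the grasp point (between the pads) lies 155 mm ahead of it; z points along the fingers, x is the direction in which the jaws open and shut, and the axes are right-handed (so a half turn about z gives the same grasp; the last joint's range is limited). The gripper opens to 85 mm and grips with 20 to 120 N. Pads are 22 mm wide; open, the fingers measure 114 mm over their backs; the gripper's body (76 mm by 85 mm) begins 54 mm behind the grasp point. The pads swing forward as they close: fully open they stand 13 mm farther back than shut.
Start: joints at [-1.336, 0.321, -0.07, 1.45, 0.023, 1.371, -0.057], TCP at [0.142, 0.634, 0.405] pointing down, gripper open.
Joint ranges: [-2.86, 2.86], [-0.3, 2.09], [-1.38, 1.24], [0.06, 2.45], [-1.56, 4.7], [0.09, 2.05], [-2.69, 2.69]. Speed limits (rad/s): [2.57, 2.57, 3.14, 3.14, 3.14, 3.14, 3.14].

INTERFACE

Orientations are given as a unit quaternion [x, y, z, w].
In Python, from bench import env, imaging, hand_in gives the robot as it stands. The module is installed in compiled form; this text tells all that it offers.
- The arm moves only by the tool step_arm, never from a script. Its argument "deltas" is text: rows parted by semicolons, each of 7 numbers parted by spaces: the shift along the world's x, y, z in m, then the turn, a rotation vector about the world's x, y, z in rad, then the closure, from 0 (fully open) to 1 (shut). A call has exactly 10 rows; each row is the pose to reach, as a shift and turn from the pose commanded when the call began; what a row does not reach only later rows make up. A row lasts 1/8 s, in which the tool goes at most 62.5 mm and 10.7 degrees, less where a joint would pass 70% of its speed; a pose out of reach is approached as far as the arm can. A call with a gripper value outside its range is refused whole. The fingers move at their own pace and stop on an object; "squeeze" is the grip in N (left out, the last holds). Time passes only in rows, so rows that repeat a pose let the fingers close, or fill a call up. It gives the time, the measured TCP pose, the force and the opening at its end, in the units of the state.
- env.sense(): the state, without advancing time (a new reading comes with each control period).
- imaging.snapshot(name): name is "side" or "top" or "wrist"; returns the picture (400x640x3 uint8, red, green, blue); there is no depth.
- imaging.get_calibration(name): a dict with "fx", "fy", "cx", "cy" (pixels), "R" (3x3) and "t" (3): a world point X has camera coordinates R X + t. Camera axes: x right, y down, z forward; pixel columns grow to the right and rows downward; lengths in m; the calibration is good to about 2 mm. The wrist camera is an equidistant fisheye: a pixel r from the principal point sees the ray r / f radians off the axis. A picture is of the moment at which its call begins: read the wrist's pose just before it. get_calibration takes no time and is no camera call; for the wrist camera it gives the pose at the moment of the call.
- hand_in(): hands the job in, once; it reports no verdict.
The state is a dict: "time": time; "joint_positions": joint angles; "dq": joint speeds; "tau": joint torques, N m; "tool_pos": TCP position; "ee_rot": TCP orientation; "force": force on the tool from outside, world axes, zero at the start; "torque": the same for the moment, N m; "width": finger opening in m.
Only numpy, scipy, OpenCV 4.12 (cv2) and the standard library are available. Lean on these libraries where they do the work, as an engineer would, in place of code of your own. Each camera call takes 0.05 s, during which the arm holds its last target. There are 200 camera calls.

TASK

Load the gluing jig to make up a cork-faced rubbing block: lower the grooved wooden grip block into the pocket between the corner guides, then the thin plywood stiffener flat on top of it, then the cork block on the stiffener, the way up it lies now. Each part must sit square and flat between the guides and be set down, not dropped. Then swing the weighted press arm over by its knob until its rubber pad rests on the cork, and leave the other things on the table alone.

Things in the scene. Friction and masses are not known exactly. Their poses are not given: they have to be found in the camera images.
- glue_jig: Fixed gluing jig: board 124 x 180 x 18 mm with an aluminium plate and four L-shaped corner guides forming a pocket 59.5 x 100 mm, long side along the jig's y. Origin: underside, below the pocket's centre. Guide walls 4 mm thick, straight to 74 mm up, lips flared outward to 82 mm; both long sides are open 68 mm between guides, so fingers fit across a part's 56 mm width (jig's x).
- pocket_floor (a point): Centre of the pocket's floor, 22 mm above the jig's underside; axes as the jig's.
- press_arm (a joint): Angle of the press arm (rad): 0 = level, which is where its pad lies on a complete stack; about 1.85 to 2.05 = standing open, leaning back. The hinge is stiff and damped; once well past upright the arm sinks slowly by its own weight of 0.4 kg.
- press_hinge (a point): Axis of the press arm's hinge, which runs along the jig's x; 77 mm from the pocket's centre toward +y and 117 mm above the jig's underside.
- press_knob (a point): Centre of the black ball knob, 28 mm diameter, at the end of the press arm, 130 mm from the hinge axis. The arm is a steel bar 14 mm wide with a round steel weight (44 mm diameter, 22 mm high) on its back, 53 mm from the knob.
- grip_block: Pale wooden grip block 56 x 96 x 30 mm (x, y, z) with a 10 mm wide, 6 mm deep groove along the middle of both long sides. Origin: centre of its underside. It lies flat; the same either way round.
- stiffener: Plywood plate 56 x 96 x 10 mm (x, y, z), lying flat. Origin: centre of its underside.
- cork_face: Speckled cork block 56 x 96 x 28 mm (x, y, z) with a thin dark backing sheet on its underside, lying on that sheet. Origin: centre of its underside.
- beeswax: Round wax puck, 55 mm diameter, 21 mm high; a bystander.
- masking_tape: Roll of masking tape lying flat, 106 mm diameter, 25 mm high; a bystander.
- edge_slicker: Turned wooden edge slicker lying down, 105 x 26 mm; a bystander.
- spool_rust: Thread spool with white ends, 70 x 43 x 42 mm; a bystander.
Mind the look-alikes: they are no part of the job. There is more than one size of the stiffener; the job needs the larger.

How it is judged:
On the way, in this order (a step that is already met when the one before it is completed fails the run):
1. the grip block stands flat and square on the pocket's floor, let go (horizontal distance between grip_block and pocket_floor below 0.004 m and z of grip_block in the frame of pocket_floor between -0.0025 and 0.0025 m and angle between the x axis of grip_block and the x axis of pocket_floor, either way round below 0.07 rad and angle between the z axis of grip_block and the z axis of pocket_floor, either way round below 0.05 rad and contact force between the fingers and grip_block below 0.1 N), for 0.2 s.
2. the stiffener lies flat and square on the grip block in the pocket, let go (horizontal distance between each of grip_block, stiffener and pocket_floor below 0.004 m and z of grip_block in the frame of pocket_floor between -0.0025 and 0.0025 m and angle between the x axis of each of grip_block, stiffener and the x axis of pocket_floor, either way round below 0.07 rad and angle between the z axis of each of grip_block, stiffener and the z axis of pocket_floor, either way round below 0.05 rad and z of stiffener in the frame of pocket_floor between 0.0275 and 0.0325 m and contact force between the fingers and stiffener below 0.1 N), for 0.2 s.
3. the cork block lies flat and square on the stiffener, let go (horizontal distance between each of grip_block, stiffener, cork_face and pocket_floor below 0.004 m and z of grip_block in the frame of pocket_floor between -0.0025 and 0.0025 m and angle between the x axis of each of grip_block, stiffener, cork_face and the x axis of pocket_floor, either way round below 0.07 rad and angle between the z axis of each of grip_block, stiffener, cork_face and the z axis of pocket_floor, either way round below 0.05 rad and z of stiffener in the frame of pocket_floor between 0.0275 and 0.0325 m and z of cork_face in the frame of pocket_floor between 0.038 and 0.043 m and contact force between the fingers and cork_face below 0.1 N), for 0.2 s.
At the end, for the whole second after the job is handed in: Grip block, stiffener, cork lie stacked in that order in the pocket at rest, each centred within 4 mm, within 2.5 mm of its height, within 0.07 rad of the pocket's direction and 0.05 rad of flat; the press arm rests on the cork at -0.04 to 0.02 rad (horizontal distance between each of grip_block, stiffener, cork_face and pocket_floor below 0.004 m and z of grip_block in the frame of pocket_floor between -0.0025 and 0.0025 m and angle between the x axis of each of grip_block, stiffener, cork_face and the x axis of pocket_floor, either way round below 0.07 rad and angle between the z axis of each of grip_block, stiffener, cork_face and the z axis of pocket_floor, either way round below 0.05 rad and z of stiffener in the frame of pocket_floor between 0.0275 and 0.0325 m and z of cork_face in the frame of pocket_floor between 0.038 and 0.043 m and value of joint press_arm between -0.04 and 0.02 rad and velocity of joint press_arm between -0.05 and 0.05 rad/s and linear speed of each of grip_block, stiffener, cork_face below 0.02 m/s); the robot touches nothing.
It fails at once if a bystander (beeswax, tape, slicker or spool) is pushed more than 2 cm from its place (distance of any of beeswax, masking_tape, edge_slicker, spool_rust from where it was at the start of the episode above 0.02 m).
It fails at once if a part is dropped or thrown: faster than 0.7 m/s while not held ((linear speed of grip_block above 0.7 m/s and contact force between the fingers and grip_block below 0.1 N) or (linear speed of stiffener above 0.7 m/s and contact force between the fingers and stiffener below 0.1 N) or (linear speed of cork_face above 0.7 m/s and contact force between the fingers and cork_face below 0.1 N)).
It also fails if it takes over 72 s, if anything falls off the work surface, if the arm or the gripper's body presses on something with over 40 N, if the wrist force passes 120 N, or if a joint passes its speed limit or range.

## Working session

There is one attempt and no reset: what is moved stays moved. The work goes in short steps, Python scripts to look and compute and a tool call to move; the robot and the scene stay as the last step left them, time stands still between calls to the robot, and variables do not carry over. Pictures are saved under pics/ and viewed, about 8 in all and at most 12, crops included, and the job is handed in when it is done.

Besides the shell and the picture viewer there is one more tool, called after "Request:" in YAML: its name, and indented under it one key for each argument. step_arm: Moves the arm, as the interface text tells. Its arguments: {"type":"object","properties":{"deltas":{"type":"string"},"squeeze":{"type":"number"}},"required":["deltas"]}

```bash
mkdir -p pics; python3 - <<'E'
from bench import env, imaging
import cv2, numpy as np
s=env.sense(); print(s)
for n in("top","side"):
    im=imaging.snapshot(n); cv2.imwrite(f"pics/{n}0.png",im[:,:,::-1]); c=imaging.get_calibration(n); print(n,c)
E
```

```text
{'time': 0.0, 'joint_positions': array([-1.33590528,  0.32181616, -0.07005801,  1.4517031 ,  0.02260874,
        1.37078055, -0.05686633]), 'dq': array([ 6.74536438e-04,  3.92898434e-04,  2.67574540e-04, -3.01123244e-05,
        7.92177787e-04,  1.01036410e-04,  5.06402568e-04]), 'tau': array([-1.94253294e-04, -4.93564045e+01, -3.82141974e-01, -3.14341378e+01,
        1.29676354e-02,  1.10458588e-02,  7.99219293e-06]), 'tool_pos': array([0.14235227, 0.63400333, 0.4036133 ]), 'ee_rot': array([ 7.80692053e-01,  6.24915191e-01, -7.12113184e-04,  6.44362487e-04]), 'force': array([ 0.84470598, -0.03142442,  0.53919102]), 'torque': array([ 0.01192583, -0.03208942, -0.02018191]), 'width': 0.08551956459886101}
top {'fx': 370.7691026980811, 'fy': 370.7691026980811, 'cx': 308.87659369370084, 'cy': 198.06919992142986, 'R': array([[-0.02462885, -0.99939416,  0.02459113],
       [-0.99680522,  0.02268065, -0.07658285],
       [ 0.07597871, -0.02639871, -0.99675992]]), 't': array([-0.06302594,  0.43502478,  1.1158071 ])}
side {'fx': 382.288597541255, 'fy': 382.288597541255, 'cx': 317.85844205870023, 'cy': 201.1529490253853, 'R': array([[ 0.99948542,  0.03135802, -0.00675079],
       [ 0.0065924 , -0.40678188, -0.91350153],
       [-0.0313917 ,  0.91298696, -0.40677928]]), 't': array([-0.39888677,  0.07583231,  1.3852477 ])}
```

View pics/top0.png

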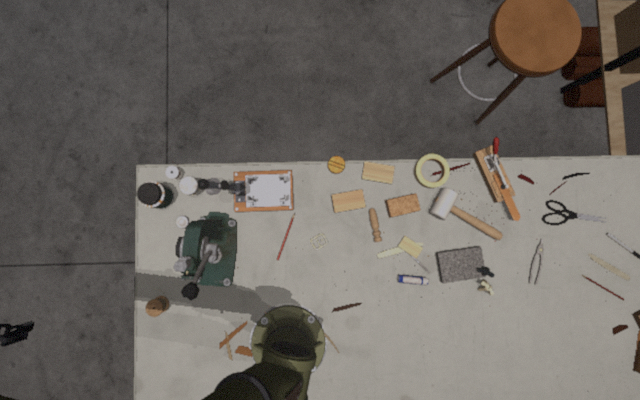

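View pics/side0.png

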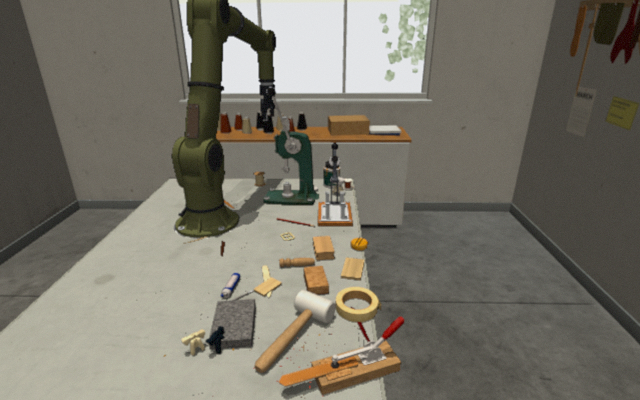

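The top view shows the jig at (267,191), grip block at about (348,201), large plate at (378,172), cork at (403,205), wax (336,164), tape (433,170) and slicker (376,225). The small plate is at (410,245). In the side view the grip block is at (323,247), the plate at (353,268) and the cork at (316,279).

```bash
cat > h.py <<'E'
from bench import env, imaging
import cv2, numpy as np
from scipy.spatial.transform import Rotation as Rn
def ray(c,u,v,fish=False):
    x=np.array([(u-c["cx"])/c["fx"],(v-c["cy"])/c["fy"]])
    if fish:
        r=np.hypot(*x); d=np.array([*(x/max(r,1e-9)*np.sin(r)),np.cos(r)])
    else: d=np.array([*x,1.])
    R,t=np.array(c["R"]),np.array(c["t"])
    return -R.T@t, R.T@(d/np.linalg.norm(d))
def onz(c,u,v,z,fish=False):
    o,d=ray(c,u,v,fish); return o+d*(z-o[2])/d[2]
def tri(rays):
    A=sum(np.eye(3)-np.outer(d,d) for o,d in rays); b=sum((np.eye(3)-np.outer(d,d))@o for o,d in rays)
    return np.linalg.solve(A,b)
def proj(c,X,fish=False):
    p=np.array(c["R"])@X+np.array(c["t"])
    if fish:
        r=np.hypot(p[0],p[1]); th=np.arctan2(r,p[2]); q=p[:2]/max(r,1e-9)*th
    else: q=p[:2]/p[2]
    return np.array([c["cx"]+c["fx"]*q[0],c["cy"]+c["fy"]*q[1]])
E
python3 - <<'E'
from h import *
c=imaging.get_calibration("top"); s=imaging.get_calibration("side")
for n,u,v,z in [("jig",267,191,.02),("grip",348,201,.03),("stiff",378,172,.01),("cork",403,205,.028),("wax",336,164,.02),("tape",433,170,.02),("slick",376,225,.02),("knob",190,185,.25)]:
    print(n,onz(c,u,v,z).round(3))
a=cv2.imread("pics/top0.png")[150:265,225:425]; b=cv2.imread("pics/side0.png")[195:300,270:390]
a=cv2.resize(a,None,fx=4,fy=4,interpolation=cv2.INTER_CUBIC); cv2.imwrite("pics/a.png",np.clip(a*1.3,0,255).astype(np.uint8))
cw=imaging.get_calibration("wrist"); q=env.sense(); R=Rn.from_quat(q["ee_rot"]).as_matrix()
C=-cw["R"].T@cw["t"]; print("cam in tool",R.T@(C-q["tool_pos"]),R.T@cw["R"].T, R, cw["fx"],cw["cx"],cw["cy"])
E
```

```text
jig [0.458 0.054 0.02 ]
grip [ 0.421 -0.191  0.03 ]
stiff [ 0.51 -0.29  0.01]
cork [ 0.405 -0.359  0.028]
wax [ 0.536 -0.159  0.02 ]
tape [ 0.512 -0.459  0.02 ]
slick [ 0.346 -0.276  0.02 ]
knob [0.454 0.219 0.25 ]
cam in tool [ 0.00050623 -0.06563449  0.02983597] [[ 9.99999618e-01  8.72948391e-04 -5.02889531e-05]
 [-8.30205048e-04  9.65941860e-01  2.58757868e-01]
 [ 2.74458469e-04 -2.58757727e-01  9.65942215e-01]] [[ 2.19001541e-01  9.75724453e-01 -3.40423341e-04]
 [ 9.75722916e-01 -2.19001801e-01 -1.73262910e-03]
 [-1.76512190e-03  4.72895876e-05 -9.99998441e-01]] 309.70691628693146 317.8247303193314 201.17909923419032
```

View pics/a.png

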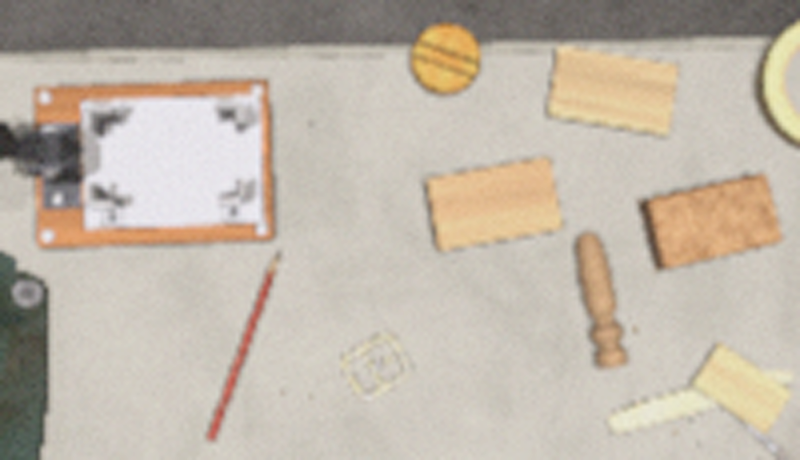

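Request:
step_arm:
  deltas: "0 0 0.06 0 0 -0.15 0; 0.03 -0.05 0.1 0 0 -0.3 0; 0.318 -0.534 0.145 0 0 -1.35 0; 0.318 -0.534 0.145 0 0 -1.35 0; 0.318 -0.534 0.145 0 0 -1.35 0; 0.318 -0.534 0.145 0 0 -1.35 0; 0.318 -0.534 0.145 0 0 -1.35 0; 0.318 -0.534 0.145 0 0 -1.35 0; 0.318 -0.534 0.145 0 0 -1.35 0; 0.318 -0.534 0.145 0 0 -1.35 0"
  squeeze: 40

```text
time: 1.35
tool_pos: [0.4242, 0.1599, 0.5434]
ee_rot: [1.0, 0.0, 0.0, -0.0]
force: [1.1, 0.6, -0.1]
width: 0.0855
```

```bash
cat > shot.py <<'E'
import sys,pickle
from h import *
n=sys.argv[1]; c=imaging.get_calibration("wrist"); im=imaging.snapshot("wrist"); c2=imaging.get_calibration("wrist")
print(env.sense()["tool_pos"].round(4), "moved",np.abs(np.array(c["t"])-c2["t"]).max())
cv2.imwrite(f"pics/{n}.png",im[:,:,::-1]); pickle.dump(c,open(f"pics/{n}.pkl","wb"))
E
python3 shot.py w1; python3 shot.py w1b
```

```text
[0.4281 0.1511 0.5446] moved 0.004536427752039815
[0.4266 0.1545 0.5443] moved 0.004279065539370519
```

Request:
step_arm:
  deltas: "0.03 -0.25 -0.05 0 0 0 0; 0.03 -0.42 -0.05 0 0 0 0; 0.03 -0.42 -0.05 0 0 0 0; 0.03 -0.42 -0.05 0 0 0 0; 0.03 -0.42 -0.05 0 0 0 0; 0.03 -0.42 -0.05 0 0 0 0; 0.03 -0.42 -0.05 0 0 0 0; 0.03 -0.42 -0.05 0 0 0 0; 0.03 -0.42 -0.05 0 0 0 0; 0.03 -0.42 -0.05 0 0 0 0"

```text
time: 2.7
tool_pos: [0.4542, -0.2563, 0.4933]
ee_rot: [1.0, 0.002, 0.0, -0.001]
force: [-0.3, -0.3, 0.5]
width: 0.0853
```

```bash
python3 shot.py w2; python3 -c "
import cv2,numpy as np
a=cv2.imread('pics/w1b.png');b=cv2.imread('pics/w2.png');cv2.imwrite('pics/w12.png',np.vstack([a[80:380,:],b[80:380,:]]))"
```

```text
[ 0.4541 -0.2565  0.4935] moved 0.00013235245047293898
```

View pics/w12.png

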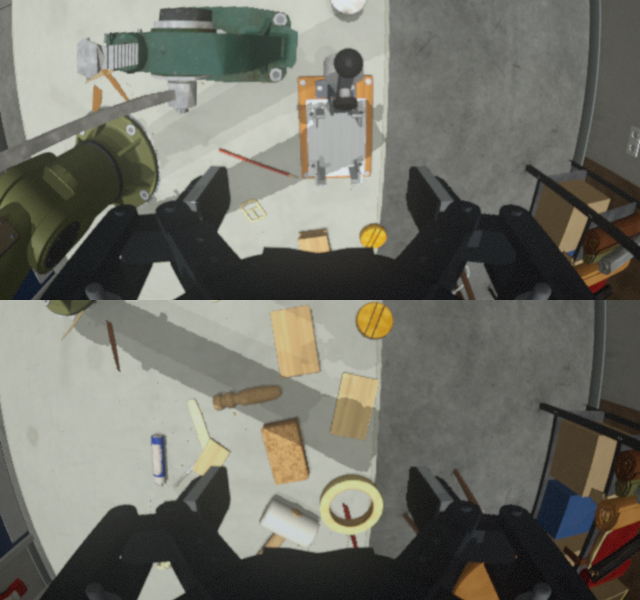

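```bash
cat >> h.py <<'E'
def rect(im,c,fish,cx,cy,z,w=.2,h=.2,mm=.5,yaw=0):
    "top-down picture at height z: columns along +x, rows along -y of a frame turned by yaw"
    n,m=int(w*1000/mm),int(h*1000/mm)
    X=(np.arange(n)+.5)*mm/1000-w/2; Y=h/2-(np.arange(m)+.5)*mm/1000
    gx,gy=np.meshgrid(X,Y); co,si=np.cos(yaw),np.sin(yaw)
    P=np.stack([cx+co*gx-si*gy,cy+si*gx+co*gy,np.full_like(gx,z)],-1)@np.array(c["R"]).T+np.array(c["t"])
    if fish:
        r=np.hypot(P[...,0],P[...,1]); q=P[...,:2]/np.maximum(r,1e-9)[...,None]*np.arctan2(r,P[...,2])[...,None]
    else: q=P[...,:2]/P[...,2:]
    return cv2.remap(im,(c["cx"]+c["fx"]*q[...,0]).astype(np.float32),(c["cy"]+c["fy"]*q[...,1]).astype(np.float32),cv2.INTER_CUBIC)
def blob(r,cx,cy,mm=.5,lo=60):
    "minAreaRect of the saturated blob nearest to the middle -> x,y,yaw(deg) of its long side from world y, sides mm"
    s=cv2.cvtColor(r,cv2.COLOR_BGR2HSV)[...,1]; m=(s>lo).astype(np.uint8)
    m=cv2.morphologyEx(cv2.morphologyEx(m,cv2.MORPH_OPEN,np.ones((9,9))),cv2.MORPH_CLOSE,np.ones((15,15)))
    cs=cv2.findContours(m,cv2.RETR_EXTERNAL,cv2.CHAIN_APPROX_NONE)[0]; H,W=m.shape
    k=max(cs,key=lambda k:cv2.pointPolygonTest(k,(W/2,H/2),True)); b=cv2.boxPoints(cv2.minAreaRect(k))
    cv2.polylines(r,[b.astype(int)],True,(255,0,0),1)
    p=np.stack([cx+(b[:,0]-W/2)*mm/1000, cy-(b[:,1]-H/2)*mm/1000],1); e=[p[1]-p[0],p[2]-p[1]]; e.sort(key=np.linalg.norm)
    L=e[1]*np.sign(e[1][1]); return p.mean(0).round(4), np.degrees(np.arctan2(-L[0],L[1])).round(2), [round(1000*np.linalg.norm(v),1) for v in e]
E
python3 - <<'E'
from h import *
import pickle
w2=cv2.imread("pics/w2.png"); cw=pickle.load(open("pics/w2.pkl","rb")); t=cv2.imread("pics/top0.png"); ct=imaging.get_calibration("top")
row=[]
for n,x,y,z in [("grip",.421,-.191,.03),("stiff",.51,-.29,.01),("cork",.405,-.359,.028)]:
    col=[]
    for nm,im,c,f in(("w",w2,cw,1),("t",t,ct,0)):
        r=rect(im,c,f,x,y,z,.16,.16)
        try: print(n,nm,*blob(r,x,y))
        except Exception as e: print(n,nm,e)
        col.append(cv2.resize(r,(200,200)))
    row.append(np.vstack(col))
w1=cv2.imread("pics/w1b.png"); c1=pickle.load(open("pics/w1b.pkl","rb"))
print("board",blob(r0:=rect(w1,c1,1,.458,.054,.018,.24,.24),.458,.054,lo=80)); print(blob(rt:=rect(t,ct,0,.458,.054,.018,.24,.24),.458,.054,lo=80))
A=np.hstack(row)
B=np.hstack([cv2.resize(k,(300,300)) for k in(r0,rt)])
cv2.imwrite("pics/c.png",np.vstack([A,B][::1]) if A.shape[1]==B.shape[1] else A)
E
```

```text
grip w [ 0.4212 -0.1914] 8.95 [np.float32(57.0), np.float32(96.1)]
grip t [ 0.4222 -0.1908] 8.83 [np.float32(56.1), np.float32(97.3)]
stiff w [ 0.5081 -0.2889] -10.62 [np.float32(56.6), np.float32(96.2)]
stiff t [ 0.5099 -0.2893] -10.86 [np.float32(55.3), np.float32(95.4)]
cork w [ 0.4058 -0.3554] 11.74 [np.float32(58.6), np.float32(100.4)]
cork t [ 0.4055 -0.3569] 11.63 [np.float32(56.0), np.float32(99.6)]
board (array([0.412 , 0.0737], dtype=float32), np.float32(-4.4), [np.float32(40.6), np.float32(171.0)])
(array([0.41  , 0.0724], dtype=float32), np.float32(-2.34), [np.float32(29.7), np.float32(166.5)])
```

View pics/c.png

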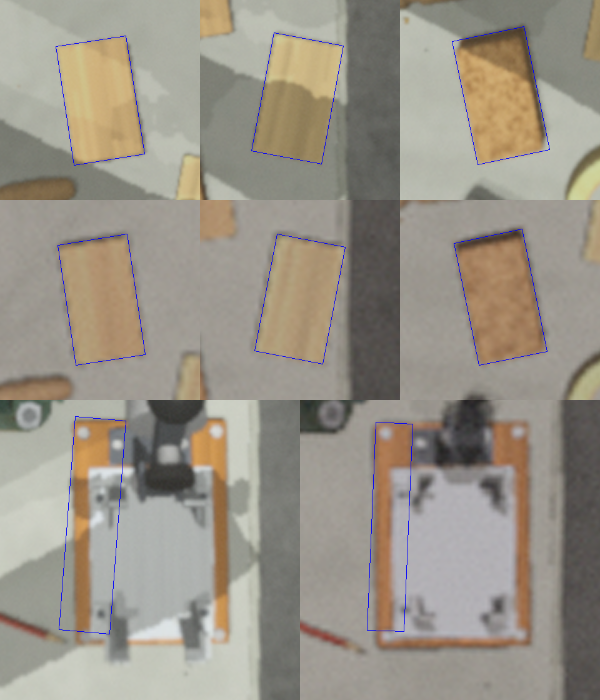

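The rectified crops give clear outlines for the three parts: grip (0.4215,-0.191), plate (0.509,-0.289) and cork (0.405,-0.358). Wrist and top views agree at the stated heights. Next, a closer look at the jig.

Request:
step_arm:
  deltas: "0.004 0.335 -0.033 0 0 0 0; 0.004 0.335 -0.033 0 0 0 0; 0.004 0.335 -0.033 0 0 0 0; 0.004 0.335 -0.033 0 0 0 0; 0.004 0.335 -0.033 0 0 0 0; 0.004 0.335 -0.033 0 0 0 0; 0.004 0.335 -0.033 0 0 0 0; 0.004 0.335 -0.033 0 0 0 0; 0.004 0.335 -0.033 0 0 0 0; 0.004 0.335 -0.033 0 0 0 0"

```text
time: 4.0
tool_pos: [0.4577, 0.0759, 0.4608]
ee_rot: [1.0, -0.001, 0.0, -0.0]
force: [-0.2, -1.0, -0.4]
width: 0.0855
```

```bash
python3 shot.py w3; python3 - <<'E'
from h import *
import pickle
w=cv2.imread("pics/w3.png"); c=pickle.load(open("pics/w3.pkl","rb")); t=cv2.imread("pics/top0.png"); ct=imaging.get_calibration("top")
a=rect(w,c,1,.458,.054,.018,.16,.22,.4); b=rect(w,c,1,.458,.054,.082,.16,.22,.4)
cv2.imwrite("pics/d.png",np.clip(np.hstack([a,b])*1.2,0,255).astype(np.uint8))
E
```

```text
[0.4577 0.0761 0.4607] moved 3.5347213109049314e-05
```

View pics/d.png

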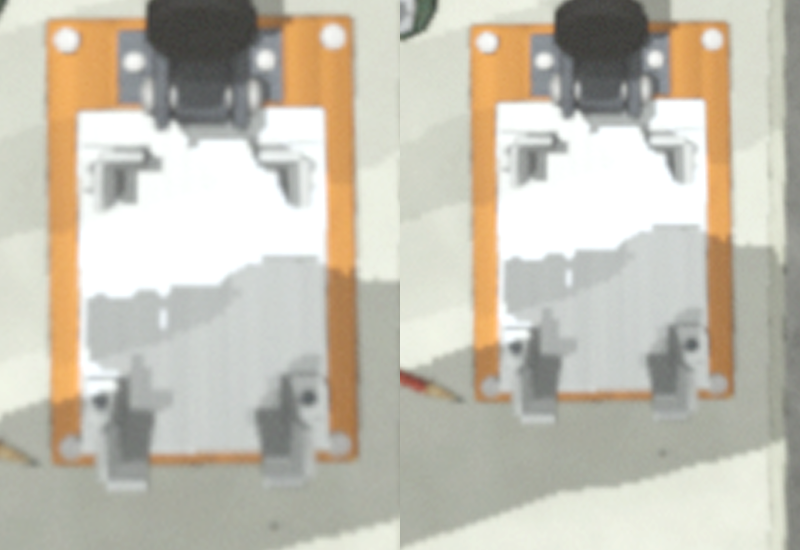

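```bash
python3 - <<'E'
from h import *
import pickle
w=cv2.imread("pics/w3.png"); c=pickle.load(open("pics/w3.pkl","rb"))
o=[]
for z in (.082,.022):
    a=rect(w,c,1,.459,.054,z,.1,.144,.25,.01).astype(float)
    a=255*(np.clip(a/255,0,1))**1.0
    g=cv2.createCLAHE(6,(6,6)).apply(cv2.cvtColor(a.astype(np.uint8),cv2.COLOR_BGR2GRAY))
    cv2.line(g,(200,0),(200,575),0,1);cv2.line(g,(0,288),(400,288),0,1)
    for X in(-29.75,29.75): 
        u=int(200+X*4); cv2.line(g,(u,0),(u,20),0,1);cv2.line(g,(u,250),(u,330),0,1)
    for Y in(-50,50): 
        v=int(288-Y*4); cv2.line(g,(150,v),(250,v),0,1)
    o.append(g)
cv2.imwrite("pics/e.png",np.hstack(o))
E
```

```text
(no output)
```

View pics/e.png

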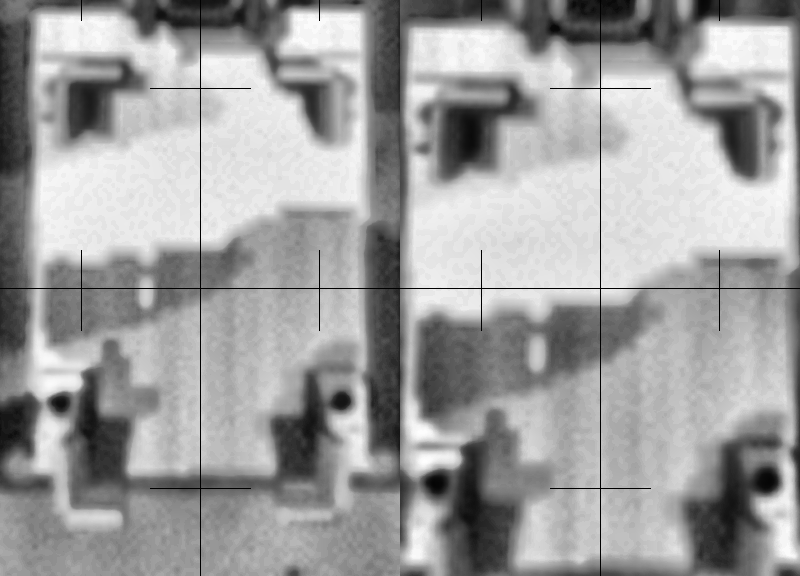

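The pocket guides are symmetric about roughly (202,293) in the left rectified crop. That puts the pocket centre near (0.4593, 0.0527) with yaw +0.01 rad. Going to the grip block, gripped 10 mm toward −y to clear the press arm.

Request:
step_arm:
  deltas: "-0.035 -0.276 -0.08 0 0 0.155 0; -0.035 -0.276 -0.08 0 0 0.155 0; -0.035 -0.276 -0.08 0 0 0.155 0; -0.035 -0.276 -0.08 0 0 0.155 0; -0.035 -0.276 -0.08 0 0 0.155 0; -0.035 -0.276 -0.2 0 0 0.155 0; -0.035 -0.276 -0.2 0 0 0.155 0; -0.035 -0.276 -0.2 0 0 0.155 0; -0.035 -0.276 -0.2 0 0 0.155 0; -0.035 -0.276 -0.2 0 0 0.155 0"

```text
time: 5.3
tool_pos: [0.4238, -0.1995, 0.2631]
ee_rot: [0.997, 0.078, 0.003, -0.001]
force: [-0.1, 0.2, 0.6]
width: 0.0854
```

```bash
cat > chk.py <<'E'
import sys,pickle
from h import *
n,x,y,z=sys.argv[1],*map(float,sys.argv[2:5]); lo=int(sys.argv[5]) if len(sys.argv)>5 else 60
exec(open("shot.py").read())
r=rect(cv2.imread(f"pics/{n}.png"),c,True,x,y,z,.18,.18)
print(env.sense()["tool_pos"].round(4), Rn.from_quat(env.sense()["ee_rot"]).as_rotvec().round(3))
print(*blob(r,x,y,lo=lo)); cv2.imwrite(f"pics/{n}r.png",r)
E
python3 chk.py w4 .4213 -.191 .03
```

```text
[ 0.4237 -0.1994  0.2629] moved 0.00023547327723844047
[ 0.4237 -0.1994  0.2629] [-3.13  -0.244 -0.01 ]
[ 0.4209 -0.1907] 8.82 [np.float32(56.3), np.float32(96.6)]
```

Request:
step_arm:
  deltas: "0 0 -0.04 0 0 0 0; 0 0 -0.07 0 0 0 0; 0 0 -0.086 0 0 0 0; 0 0 -0.086 0 0 0 0; 0 0 -0.086 0 0 0 0.5; 0 0 -0.086 0 0 0 1; 0 0 -0.086 0 0 0 1; 0 0 -0.086 0 0 0 1; 0 0 -0.086 0 0 0 1; 0 0 -0.086 0 0 0 1"
  squeeze: 40

```text
time: 6.6
tool_pos: [0.4236, -0.1992, 0.176]
ee_rot: [0.997, 0.078, 0.001, -0.0]
force: [-2.0, 1.3, 6.7]
width: 0.0555
```

Request:
step_arm:
  deltas: "0 0 0.04 0 0 0 1; 0 0 0.09 0 0 0 1; 0 0 0.13 0 0 0 1; 0.018 0.12 0.13 0 0 -0.07 1; 0.036 0.243 0.13 0 0 -0.145 1; 0.036 0.243 0.13 0 0 -0.145 1; 0.036 0.243 0.13 0 0 -0.145 1; 0.036 0.243 0.13 0 0 -0.145 1; 0.036 0.243 0.13 0 0 -0.145 1; 0.036 0.243 0.13 0 0 -0.145 1"

```text
time: 7.85
tool_pos: [0.4586, 0.0424, 0.3047]
ee_rot: [1.0, 0.004, 0.0, -0.0]
force: [0.2, -0.4, -0.9]
width: 0.0554
```

```bash
python3 - <<'E'
from h import *
import pickle
s=env.sense(); print(s["tool_pos"].round(4),Rn.from_quat(s["ee_rot"]).as_rotvec().round(4),s["width"],s["force"].round(1))
c=imaging.get_calibration("wrist"); w=imaging.snapshot("wrist")[:,:,::-1]; cv2.imwrite("pics/w5.png",w)
sd=imaging.snapshot("side")[:,:,::-1]
tp=imaging.snapshot("top")[:,:,::-1]
q=lambda a,k:cv2.resize(np.ascontiguousarray(a),None,fx=k,fy=k,interpolation=cv2.INTER_CUBIC)
sd=q(sd[150:230,290:390],4); cv2.imwrite("pics/f.png",np.hstack([q(w,.6)[:240],cv2.resize(sd,(400,320))[:240]]))
E
```

```text
[0.4586 0.0424 0.3047] [-3.141e+00 -1.150e-02 -4.000e-04] 0.055387970022506644 [ 0.2 -0.4 -0.9]
```

View pics/f.png

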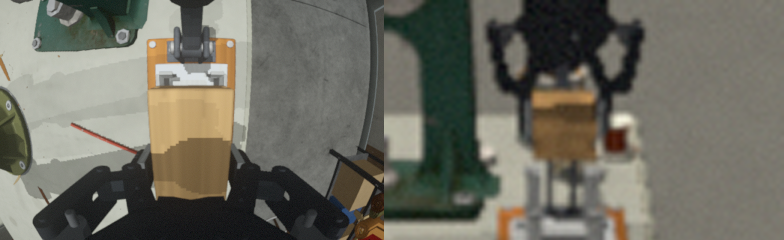

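```bash
python3 - <<'E'
from h import *
c=imaging.get_calibration("wrist"); w=cv2.imread("pics/w5.png")
r=rect(w,c,1,.459,.052,.1587,.12,.12,.25,.0073); cv2.imwrite("pics/g.png",r)
print(onz(c,248,147,.1587,True),onz(c,392,147,.1587,True))
g=cv2.GaussianBlur(cv2.cvtColor(r,cv2.COLOR_BGR2HSV)[...,1].astype(float),(7,7),0)
# +y edge along columns, side edges along rows
for u in range(160,330,30):
    d=np.diff(g[:160,u]); print("col",u,"edge y off mm",(240-(d.argmax()+1))*.25)
for v in (90,110,130,150):
    d=np.diff(g[v]); print("row",v,(d[:240].argmax()+1-240)*.25,(240+d[240:].argmin()+1-240)*.25)
E
```

```text
[0.43150447 0.09885154 0.1587    ] [0.4863733  0.09937365 0.1587    ]
col 160 edge y off mm 48.5
col 190 edge y off mm 48.5
col 220 edge y off mm 48.25
col 250 edge y off mm 48.5
col 280 edge y off mm 48.5
col 310 edge y off mm 48.75
row 90 -28.5 27.5
row 110 -28.25 27.5
row 130 -28.25 27.5
row 150 -28.25 27.75
```

Request:
step_arm:
  deltas: "0.0007 0.0005 -0.015 0 0 0.003 1; 0.0007 0.0005 -0.03 0 0 0.003 1; 0.0007 0.0005 -0.037 0 0 0.003 1; 0.0007 0.0005 -0.044 0 0 0.003 1; 0.0007 0.0005 -0.051 0 0 0.003 1; 0.0007 0.0005 -0.06 0 0 0.003 1; 0.0007 0.0005 -0.07 0 0 0.003 1; 0.0007 0.0005 -0.08 0 0 0.003 1; 0.0007 0.0005 -0.09 0 0 0.003 1; 0.0007 0.0005 -0.098 0 0 0.003 1"

```text
time: 9.25
tool_pos: [0.4592, 0.0445, 0.2057]
ee_rot: [1.0, 0.006, -0.0, 0.0]
force: [-0.2, -0.1, -1.4]
width: 0.0552
```

Request:
step_arm:
  deltas: "0 0 -0.002 0 0 0 1; 0 0 -0.004 0 0 0 1; 0 0 -0.006 0 0 0 1; 0 0 -0.0075 0 0 0 1; 0 0 -0.0085 0 0 0 1; 0 0 -0.0085 0 0 0 1; 0 0 -0.0085 0 0 0 1; 0 0 -0.0085 0 0 0 1; 0 0 -0.0085 0 0 0 1; 0 0 -0.0085 0 0 0 1"

```text
time: 10.5
tool_pos: [0.4594, 0.0445, 0.1981]
ee_rot: [1.0, 0.007, 0.0, -0.0]
force: [-1.7, 0.1, 2.8]
width: 0.0555
```

Request:
step_arm:
  deltas: "0 0 0 0 0 0 0.2; 0 0 0 0 0 0 0; 0 0 0 0 0 0 0; 0 0 0 0 0 0 0; 0 0 0.01 0 0 0 0; 0 0 0.03 0 0 0 0; 0 0 0.07 0 0 0 0; 0 0 0.13 0 0 0 0; 0 0 0.18 0 0 0 0; 0 0 0.18 0 0 0 0"

```text
time: 11.75
tool_pos: [0.4608, 0.044, 0.3824]
ee_rot: [1.0, 0.006, 0.004, -0.002]
force: [1.6, 0.1, -0.6]
width: 0.0858
```

```bash
python3 chk.py w6 .459 .053 .052
```

```text
[0.4598 0.0442 0.3799] moved 0.0024716901906159383
[0.4598 0.0442 0.3799] [-3.139 -0.02  -0.006]
[0.4588 0.0529] 1.05 [np.float32(56.2), np.float32(96.1)]
```

View pics/w6r.png

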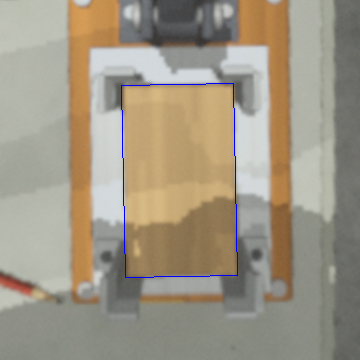

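Block seated: its outline at z = 0.052 measures 56.2×96.1 mm, centred in the guides at (0.4588, 0.0529). On to the plate.

Request:
step_arm:
  deltas: "0.047 -0.343 0 0 0 -0.2 0; 0.047 -0.343 0 0 0 -0.2 0; 0.047 -0.343 0 0 0 -0.2 0; 0.047 -0.343 0 0 0 -0.2 0; 0.047 -0.343 -0.05 0 0 -0.2 0; 0.047 -0.343 -0.12 0 0 -0.2 0; 0.047 -0.343 -0.12 0 0 -0.2 0; 0.047 -0.343 -0.12 0 0 -0.2 0; 0.047 -0.343 -0.12 0 0 -0.2 0; 0.047 -0.343 -0.12 0 0 -0.2 0"

```text
time: 13.05
tool_pos: [0.5071, -0.2979, 0.2596]
ee_rot: [0.996, -0.093, 0.001, -0.0]
force: [0.5, -0.3, -0.6]
width: 0.0855
```

```bash
python3 chk.py w7 .5085 -.289 .01
```

```text
[ 0.5071 -0.2979  0.2595] moved 4.776966254568804e-05
[ 0.5071 -0.2979  0.2595] [-3.128  0.291 -0.004]
[ 0.5086 -0.2889] -10.58 [np.float32(56.2), np.float32(96.2)]
```

Request:
step_arm:
  deltas: "0 0 -0.04 0 0 0 0; 0 0 -0.07 0 0 0 0; 0 0 -0.0875 0 0 0 0; 0 0 -0.0875 0 0 0 0; 0 0 -0.0875 0 0 0 0.5; 0 0 -0.0875 0 0 0 1; 0 0 -0.0875 0 0 0 1; 0 0 -0.0875 0 0 0 1; 0 0 -0.0875 0 0 0 1; 0 0 -0.0875 0 0 0 1"
  squeeze: 40

```text
time: 14.35
tool_pos: [0.507, -0.2991, 0.1721]
ee_rot: [0.996, -0.093, 0.001, 0.0]
force: [-1.2, 1.2, 5.9]
width: 0.0547
```

Request:
step_arm:
  deltas: "0 0 0.04 0 0 0 1; 0 0 0.09 0 0 0 1; 0 0 0.13 0 0 0 1; -0.01 0.06 0.13 0 0 0.05 1; -0.018 0.12 0.13 0 0 0.1 1; -0.027 0.18 0.13 0 0 0.15 1; -0.048 0.342 0.13 0 0 0.196 1; -0.048 0.342 0.13 0 0 0.196 1; -0.048 0.342 0.13 0 0 0.196 1; -0.048 0.342 0.13 0 0 0.196 1"

```text
time: 15.6
tool_pos: [0.4577, 0.0466, 0.3007]
ee_rot: [1.0, 0.008, 0.0, -0.001]
force: [0.2, -0.4, -0.5]
width: 0.0549
```

Request:
step_arm:
  deltas: "0 0 0 0 0 0 1; 0 0 0 0 0 0 1; 0 0 0 0 0 0 1; 0 0 0 0 0 0 1; 0 0 0 0 0 0 1; 0 0 0 0 0 0 1; 0 0 0 0 0 0 1; 0 0 0 0 0 0 1; 0 0 0 0 0 0 1; 0 0 0 0 0 0 1"

```text
time: 16.85
tool_pos: [0.4583, 0.0435, 0.3005]
ee_rot: [1.0, 0.005, 0.0, 0.0]
force: [0.0, -0.3, -0.0]
width: 0.0548
```

```bash
cat > held.py <<'E'
import sys
from h import *
# args: height of held top below TCP
s=env.sense(); p=s["tool_pos"]; R=Rn.from_quat(s["ee_rot"]).as_matrix(); yaw=np.arctan2(R[1,0],R[0,0]); print(p.round(4),"yaw",yaw.round(4),"tilt",R[:,2].round(4))
c=imaging.get_calibration("wrist"); w=np.ascontiguousarray(imaging.snapshot("wrist")[:,:,::-1]); cv2.imwrite(f"pics/{sys.argv[2]}.png",w)
z=p[2]-float(sys.argv[1]); cx,cy=p[0],p[1]+.01; r=rect(w,c,1,cx,cy,z,.12,.12,.25,yaw); cv2.imwrite(f"pics/{sys.argv[2]}r.png",r)
g=cv2.GaussianBlur(cv2.cvtColor(r,cv2.COLOR_BGR2HSV)[...,1].astype(float),(7,7),0)
print("y edge",[round(cy+(240-np.diff(g[:120,u])[:].argmax()-1)*.25e-3,4) for u in range(160,330,20)])
for v in (80,100,120,140):
    d=np.diff(g[v]); print("row",v,round(cx+(d[60:200].argmax()+61-240)*.25e-3,4),round(cx+(d[280:420].argmin()+281-240)*.25e-3,4))
E
python3 held.py .162 w8
```

```text
[0.4583 0.0435 0.3005] yaw 0.0091 tilt [ 1.e-04 -1.e-04 -1.e+00]
y edge [np.float64(0.102), np.float64(0.104), np.float64(0.1043), np.float64(0.104), np.float64(0.1043), np.float64(0.1043), np.float64(0.1043), np.float64(0.1043), np.float64(0.102)]
row 80 0.4268 0.4906
row 100 0.4268 0.4906
row 120 0.4268 0.4906
row 140 0.4268 0.4906
```

View pics/w8r.png

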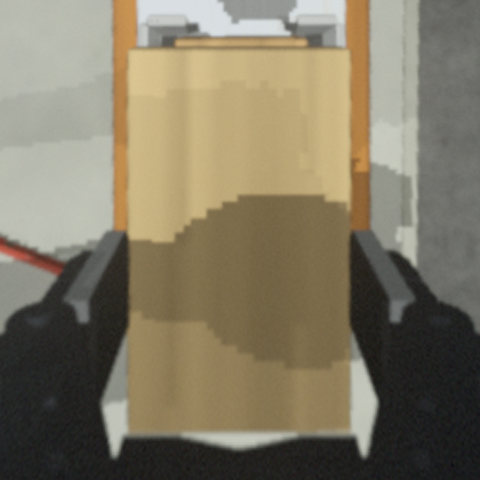

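The plate is held square: columns 129–350 and rows 47–431, so its centre is at (0.4582, 0.0537). It needs +0.8 mm in x and −0.9 mm in y.

Request:
step_arm:
  deltas: "0.0008 -0.0009 -0.015 0 0 0 1; 0.0008 -0.0009 -0.03 0 0 0 1; 0.0008 -0.0009 -0.037 0 0 0 1; 0.0008 -0.0009 -0.043 0 0 0 1; 0.0008 -0.0009 -0.049 0 0 0 1; 0.0008 -0.0009 -0.055 0 0 0 1; 0.0008 -0.0009 -0.061 0 0 0 1; 0.0008 -0.0009 -0.066 0 0 0 1; 0.0008 -0.0009 -0.07 0 0 0 1; 0.0008 -0.0009 -0.07 0 0 0 1"

```text
time: 18.15
tool_pos: [0.459, 0.0425, 0.2302]
ee_rot: [1.0, 0.004, -0.0, 0.0]
force: [0.1, 0.3, 0.2]
width: 0.0548
```

Request:
step_arm:
  deltas: "0 0 -0.002 0 0 0 1; 0 0 -0.004 0 0 0 1; 0 0 -0.0055 0 0 0 1; 0 0 -0.007 0 0 0 1; 0 0 -0.007 0 0 0 1; 0 0 -0.007 0 0 0 1; 0 0 -0.007 0 0 0 0.2; 0 0 -0.007 0 0 0 0; 0 0 -0.007 0 0 0 0; 0 0 -0.007 0 0 0 0"

```text
time: 19.4
tool_pos: [0.4591, 0.0425, 0.2234]
ee_rot: [1.0, 0.004, 0.0, 0.0]
force: [0.7, 0.6, -0.4]
width: 0.0851
```

Request:
step_arm:
  deltas: "0 0 0.01 0 0 0 0; 0 0 0.03 0 0 0 0; 0 0 0.07 0 0 0 0; 0 0 0.12 0 0 0 0; 0 0 0.15 0 0 0 0; 0 0 0.15 0 0 0 0; 0 0 0.15 0 0 0 0; 0 0 0.15 0 0 0 0; 0 0 0.15 0 0 0 0; 0 0 0.15 0 0 0 0"

```text
time: 20.65
tool_pos: [0.459, 0.0425, 0.373]
ee_rot: [1.0, 0.004, -0.0, 0.0]
force: [0.6, -0.7, -0.3]
width: 0.0851
```

```bash
python3 chk.py w9 .459 .053 .062; python3 - <<'E'
from h import *
import pickle
w=cv2.imread("pics/w9.png");c=pickle.load(open("pics/w9.pkl","rb"))
for z in(.052,.072): print(z,*blob(rect(w,c,1,.459,.053,z,.18,.18),.459,.053))
E
```

```text
[0.4591 0.0426 0.3732] moved 0.00013079177703623213
[0.4591 0.0426 0.3732] [ 3.141e+00  1.400e-02 -1.000e-03]
[0.4585 0.0529] 0.38 [np.float32(56.6), np.float32(96.5)]
0.052 [0.4587 0.0464] 0.58 [np.float32(58.6), np.float32(108.8)]
0.072 [0.4587 0.055 ] 0.63 [np.float32(54.6), np.float32(92.6)]
```

Request:
step_arm:
  deltas: "-0.052 -0.41 0 0 0 0.195 0; -0.052 -0.41 0 0 0 0.195 0; -0.052 -0.41 0 0 0 0.195 0; -0.052 -0.41 0 0 0 0.195 0; -0.052 -0.41 0 0 0 0.195 0; -0.052 -0.41 -0.03 0 0 0.195 0; -0.052 -0.41 -0.113 0 0 0.195 0; -0.052 -0.41 -0.113 0 0 0.195 0; -0.052 -0.41 -0.113 0 0 0.195 0; -0.052 -0.41 -0.113 0 0 0.195 0"

```text
time: 21.95
tool_pos: [0.4077, -0.3674, 0.2614]
ee_rot: [0.995, 0.102, 0.0, 0.0]
force: [0.3, 0.8, 0.6]
width: 0.0855
```

```bash
python3 chk.py w10 .405 -.358 .028
```

```text
[ 0.4082 -0.3671  0.2621] moved 0.00047023048472533135
[ 0.4082 -0.3671  0.2621] [3.124 0.322 0.004]
[ 0.4041 -0.3582] 11.89 [np.float32(54.5), np.float32(95.8)]
```

View pics/w10r.png

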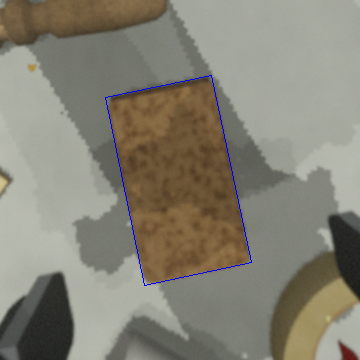

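Request:
step_arm:
  deltas: "-0.001 0 -0.04 0 0 0.003 0; -0.001 0 -0.07 0 0 0.003 0; -0.001 0 -0.086 0 0 0.003 0; -0.001 0 -0.086 0 0 0.003 0; -0.001 0 -0.086 0 0 0.003 0.5; -0.001 0 -0.086 0 0 0.003 1; -0.001 0 -0.086 0 0 0.003 1; -0.001 0 -0.086 0 0 0.003 1; -0.001 0 -0.086 0 0 0.003 1; -0.001 0 -0.086 0 0 0.003 1"
  squeeze: 30

```text
time: 23.25
tool_pos: [0.4068, -0.368, 0.1759]
ee_rot: [0.995, 0.103, 0.001, 0.0]
force: [-0.4, 1.1, 6.5]
width: 0.0557
```

Request:
step_arm:
  deltas: "0 0 0.04 0 0 0 1; 0 0 0.09 0 0 0 1; 0 0 0.13 0 0 0 1; 0.01 0.06 0.13 0 0 -0.05 1; 0.018 0.12 0.13 0 0 -0.1 1; 0.027 0.18 0.13 0 0 -0.15 1; 0.036 0.24 0.13 0 0 -0.196 1; 0.052 0.41 0.13 0 0 -0.196 1; 0.052 0.41 0.13 0 0 -0.196 1; 0.052 0.41 0.13 0 0 -0.196 1"

```text
time: 24.5
tool_pos: [0.4579, 0.0451, 0.3049]
ee_rot: [1.0, 0.006, 0.0, -0.001]
force: [1.0, -0.4, 0.3]
width: 0.0561
```

Request:
step_arm:
  deltas: "0 0 0 0 0 0 1; 0 0 0 0 0 0 1; 0 0 0 0 0 0 1; 0 0 0 0 0 0 1; 0 0 0 0 0 0 1; 0 0 0 0 0 0 1; 0 0 0 0 0 0 1; 0 0 0 0 0 0 1; 0 0 0 0 0 0 1; 0 0 0 0 0 0 1"

```text
time: 25.75
tool_pos: [0.4581, 0.0426, 0.3045]
ee_rot: [1.0, 0.006, 0.0, 0.0]
force: [-0.5, 0.3, -0.3]
width: 0.0558
```

```bash
python3 held.py .148 w11; python3 - <<'E'
from h import *
r=cv2.imread("pics/w11r.png"); g=cv2.GaussianBlur(cv2.cvtColor(r,cv2.COLOR_BGR2GRAY).astype(float),(5,5),0)
for u in(170,200,240,280,310): print(u,[int(x) for x in g[30:64:3,u]])
for v in(90,120,150): print(v,[int(x) for x in g[v,112:145:3]],[int(x) for x in g[v,336:369:3]])
E
```

```text
[0.4581 0.0426 0.3045] yaw 0.0111 tilt [ 1.e-04 -0.e+00 -1.e+00]
y edge [np.float64(0.1009), np.float64(0.1044), np.float64(0.1046), np.float64(0.1044), np.float64(0.1044), np.float64(0.1044), np.float64(0.1046), np.float64(0.1046), np.float64(0.1011)]
row 80 0.4304 0.4866
row 100 0.4304 0.4866
row 120 0.4304 0.4866
row 140 0.4304 0.4866
170 [134, 135, 134, 129, 124, 108, 86, 90, 107, 123, 153, 172]
200 [134, 147, 185, 184, 181, 147, 93, 88, 109, 130, 161, 180]
240 [201, 155, 180, 180, 174, 141, 92, 91, 106, 122, 152, 170]
280 [184, 138, 170, 173, 167, 136, 91, 91, 98, 110, 138, 152]
310 [109, 100, 104, 103, 104, 95, 85, 89, 101, 110, 128, 142]
90 [179, 177, 176, 176, 175, 164, 132, 157, 175, 169, 164] [172, 169, 159, 133, 137, 134, 146, 183, 188, 188, 188]
120 [188, 188, 188, 188, 189, 177, 134, 146, 166, 171, 172] [157, 159, 158, 133, 136, 135, 157, 198, 205, 205, 205]
150 [193, 193, 192, 192, 191, 179, 138, 133, 146, 148, 150] [171, 171, 162, 136, 139, 143, 138, 150, 152, 154, 162]
```

Request:
step_arm:
  deltas: "0.0008 0.0005 -0.015 0 0 0 1; 0.0008 0.0005 -0.03 0 0 0 1; 0.0008 0.0005 -0.036 0 0 0 1; 0.0008 0.0005 -0.041 0 0 0 1; 0.0008 0.0005 -0.046 0 0 0 1; 0.0008 0.0005 -0.051 0 0 0 1; 0.0008 0.0005 -0.056 0 0 0 1; 0.0008 0.0005 -0.06 0 0 0 1; 0.0008 0.0005 -0.06 0 0 0 1; 0.0008 0.0005 -0.06 0 0 0 1"

```text
time: 27.05
tool_pos: [0.459, 0.0431, 0.2446]
ee_rot: [1.0, 0.006, 0.0, -0.0]
force: [0.7, -0.0, -0.4]
width: 0.0559
```

Request:
step_arm:
  deltas: "0 0 -0.002 0 0 0 1; 0 0 -0.004 0 0 0 1; 0 0 -0.0055 0 0 0 1; 0 0 -0.007 0 0 0 1; 0 0 -0.007 0 0 0 1; 0 0 -0.007 0 0 0 1; 0 0 -0.007 0 0 0 0.2; 0 0 -0.007 0 0 0 0; 0 0 -0.007 0 0 0 0; 0 0 -0.007 0 0 0 0"

```text
time: 28.3
tool_pos: [0.4589, 0.0431, 0.2374]
ee_rot: [1.0, 0.006, 0.0, 0.0]
force: [0.4, -0.6, 0.3]
width: 0.0854
```

Request:
step_arm:
  deltas: "0 0 0.01 0 0 0 0; 0 0 0.03 0 0 0 0; 0 0 0.07 0 0 0 0; 0 0 0.12 0 0 0 0; 0 0 0.15 0 0 0 0; 0 0 0.15 0 0 0 0; 0 0 0.15 0 0 0 0; 0 0 0.15 0 0 0 0; 0 0 0.15 0 0 0 0; 0 0 0.15 0 0 0 0"

```text
time: 29.55
tool_pos: [0.4588, 0.0431, 0.387]
ee_rot: [1.0, 0.005, -0.0, 0.0]
force: [-0.5, 0.0, -0.2]
width: 0.0852
```

```bash
python3 chk.py w12b .459 .053 .09; python3 - <<'E'
from h import *
# knob: both views, dark blob; print side/top candidates near expectation
t=np.ascontiguousarray(imaging.snapshot("top")[:,:,::-1]); s=np.ascontiguousarray(imaging.snapshot("side")[:,:,::-1]); cv2.imwrite("pics/t2.png",t); cv2.imwrite("pics/s2.png",s)
w=cv2.imread("pics/w12b.png")
for a in(1.85,1.95,2.05):
    y,z=.0528+.077-.0+.13*np.cos(a)*-1, .117+.13*np.sin(a); X=np.array([.458,y,z])
    print(a,X.round(3),proj(imaging.get_calibration("top"),X).round(0),proj(imaging.get_calibration("side"),X).round(0),proj(imaging.get_calibration("wrist"),X,True).round(0))
q=lambda a,k:cv2.resize(np.ascontiguousarray(a),None,fx=k,fy=k,interpolation=cv2.INTER_CUBIC)
A=q(s[120:230,290:390],4); B=q(w[0:220,220:440],2)
cv2.imwrite("pics/k.png",np.hstack([A,B]))
E
```

```text
[0.4589 0.0431 0.3871] moved 0.0001367915244683826
[0.4589 0.0431 0.3871] [ 3.141e+00  1.700e-02 -1.000e-03]
[0.4586 0.0536] 0.4 [np.float32(54.6), np.float32(96.2)]
1.85 [0.458 0.166 0.242] [213. 183.] [335. 145.] [319. -21.]
1.95 [0.458 0.178 0.238] [208. 184.] [335. 145.] [320. -42.]
2.05 [0.458 0.19  0.232] [204. 184.] [335. 146.] [320. -58.]
```

View pics/k.png

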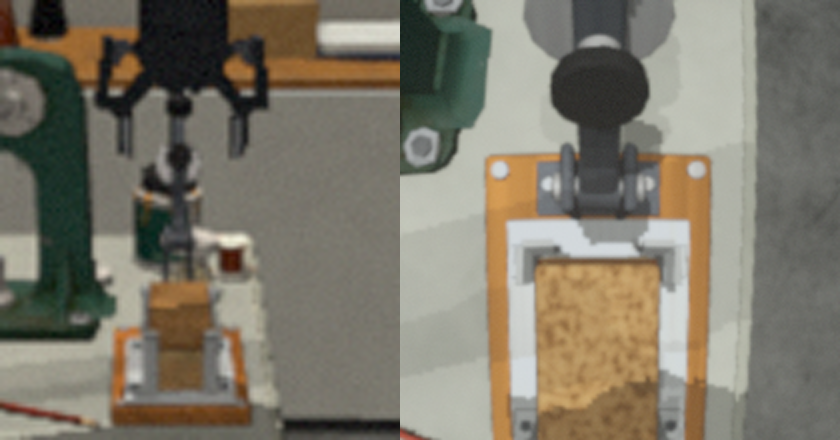

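The cork is seated and centred: outline 54.6×96.2 mm at (0.4586, 0.0536). In the side view the knob is at (335,146). Next, working out the knob's position and arc; all 12 picture views are used, so checks are numeric from here.

```bash
python3 - <<'E'
from h import *
import pickle
from scipy.optimize import least_squares
c1=pickle.load(open("pics/w1b.pkl","rb")); w=cv2.imread("pics/w1b.png"); cs=imaging.get_calibration("side"); ct=imaging.get_calibration("top")
g=cv2.cvtColor(w,cv2.COLOR_BGR2GRAY)
m=(g[110:175,320:380]<38).astype(np.uint8); m=cv2.morphologyEx(m,cv2.MORPH_OPEN,np.ones((7,7)))
n,l,st,ce=cv2.connectedComponentsWithStats(m); 
for i in range(1,n): print(st[i],ce[i]+[320,110])
k=ce[1:][np.argmax(st[1:,4])]+[320,110]
def P(a): return np.array([.4582+.010*.13*np.cos(a), .130-.13*np.cos(a), .117+.13*np.sin(a)])
for a in np.arange(1.8,2.1,.05): print(round(a,2),P(a).round(3),proj(c1,P(a),1).round(1),proj(ct,P(a)).round(1))
t=cv2.imread("pics/t2.png"); gt=cv2.cvtColor(t,cv2.COLOR_BGR2GRAY); print(gt[178:192,192:222:2])
print(tri([ray(c1,*k,True),ray(cs,335,145.7)]))
E
```

```text
Traceback (most recent call last):
ValueError: attempt to get argmax of an empty sequence
```

```bash
python3 - <<'E'
from h import *
import pickle
c1=pickle.load(open("pics/w1b.pkl","rb")); w=cv2.imread("pics/w1b.png"); cs=imaging.get_calibration("side"); ct=imaging.get_calibration("top")
g=cv2.cvtColor(w,cv2.COLOR_BGR2GRAY); print(g[124:190:4,326:372:3])
def P(a): return np.array([.4582+.010*.13*np.cos(a), .130-.13*np.cos(a), .117+.13*np.sin(a)])
for a in np.arange(1.8,2.1,.05): print(round(a,2),P(a).round(3),proj(c1,P(a),1).round(1),proj(ct,P(a)).round(1))
print(tri([ray(c1,348,142,True),ray(cs,335,145.7)]))
E
```

```text
[[186 189 188 188 188 187 190 192 190 190 192 191 193 191 190 190]
 [178 176 180 188 189 184 149 120 121 166 187 192 192 191 192 189]
 [180 177 175 171 120  58  60  63  62  63  68 161 191 191 191 190]
 [168 155 160 113  59  64  64  65  67  62  61  61 164 190 189 189]
 [138 151 149  62  59  62  67  74  77  67  63  57  98 192 197 202]
 [136 159 148  61  61  59  68  81  80  64  61  57  90 204 205 205]
 [135 157 168  87  58  59  59  63  62  59  58  59 119 203 205 206]
 [141 158 153 127  60  58  55  58  60  58  56  75 135 201 203 204]
 [130 126 122 126  95  63  55  53  56  60 101 126 126 137 138 145]
 [122 123 121 125  79  80  77  77  79 103 124 131 149 183 213 174]
 [121  94 111 119  71  78  76  79  78 124 144 164 156 159 187 154]
 [116  68  88 107  69 108 135 129 111 172 146 165 156 159 156 149]
 [113  67  68  84  76 148 178 173 111 120 148 164 156 159 155 151]
 [115  69  90  74  67 126 137 132  93 102 146 163 155 157 155 149]
 [206  81 104  62  61  61  64  64  63  61 104 198 187 166 146 150]
 [141 102  76  56  57  58  57  54  58  62  64 146 158 154 113 138]
 [159 114  85  63  55  54  52  54  52  67  96 145 152 142 112 111]]
1.8 [0.458 0.16  0.244] [349.8 183.5] [215.4 183.1]
1.85 [0.458 0.166 0.242] [349.6 176.2] [213.  183.3]
1.9 [0.458 0.172 0.24 ] [349.4 169.1] [210.6 183.4]
1.95 [0.458 0.178 0.238] [349.1 162. ] [208.3 183.6]
2.0 [0.458 0.184 0.235] [348.8 155.2] [206.1 183.8]
2.05 [0.458 0.19  0.232] [348.4 148.5] [204. 184.]
2.1 [0.458 0.196 0.229] [348.1 142. ] [202.1 184.3]
[0.45861225 0.19574927 0.23021249]
```

Request:
step_arm:
  deltas: "0 0 0.06 0 0 0 0; 0 0 0.075 0 0 0 0; 0 0.06 0.075 0 0 0 0; 0 0.12 0.075 0 0 0 0; -0.001 0.148 0.075 0 0 0 0; -0.001 0.148 0.075 0 0 0 0; -0.001 0.148 0.075 0 0 0 0; -0.001 0.148 0.075 0 0 0 0; -0.001 0.148 0.075 0 0 0 0; -0.001 0.148 0.075 0 0 0 0"

```text
time: 30.95
tool_pos: [0.458, 0.1905, 0.4627]
ee_rot: [1.0, 0.005, 0.0, -0.0]
force: [-0.1, 1.0, 0.4]
width: 0.0854
```

```bash
python3 shot.py w13; python3 - <<'E'
from h import *
import pickle
c=pickle.load(open("pics/w13.pkl","rb")); w=cv2.imread("pics/w13.png"); g=cv2.cvtColor(w,cv2.COLOR_BGR2GRAY)
def P(a): return np.array([.4582+.010*.13*np.cos(a), .130-.13*np.cos(a), .117+.13*np.sin(a)])
for a in (1.95,2.0,2.05,2.1): print(a,P(a).round(3),proj(c,P(a),1).round(1))
u,v=proj(c,P(2.05),1).astype(int); print(u,v)
h=cv2.HoughCircles(cv2.medianBlur(g,5),cv2.HOUGH_GRADIENT,1,20,param1=80,param2=14,minRadius=14,maxRadius=32)
if h is not None: print([k.round(1).tolist() for k in h[0] if abs(k[0]-u)<60 and abs(k[1]-v)<80][:8])
print(g[v-60:v+64:4,u-44:u+46:4])
E
```

```text
[0.458  0.1907 0.4626] moved 8.64468126543505e-06
1.95 [0.458 0.178 0.238] [317.3 238.3]
2.0 [0.458 0.184 0.235] [317.3 228.8]
2.05 [0.458 0.19  0.232] [317.3 219.3]
2.1 [0.458 0.196 0.229] [317.3 210. ]
317 219
[[316.5, 211.5, 20.100000381469727], [312.5, 261.5, 30.299999237060547], [329.5, 240.5, 15.199999809265137], [309.5, 240.5, 15.800000190734863]]
[[151 186 187 187 185 184 184 186 186 184 185 185 187 187 187 195 196 196
  198 198 206 212 213]
 [156 186 186 186 185 186 186 187 186 186 184 185 188 188 186 188 187 188
  188 189 204 212 212]
 [158 186 187 187 187 187 187 186 187 187 185 185 188 189 189 188 186 186
  189 197 201 211 211]
 [168 187 187 189 188 189 187 188 188 187 185 183 189 201 192 188 186 188
  202 204 202 212 210]
 [180 185 186 186 189 188 185 187 187 187 188 195 195 161 149 139 174 187
  190 202 202 212 210]
 [184 185 184 185 188 187 186 186 186 201 202 148 147 146 125 135 134 151
  178 198 211 212 211]
 [185 187 186 186 187 188 188 199 201 202 179 147 147 146 133 137 138 140
  149 157 158 165 210]
 [187 186 184 184 190 199 201 194 173 178 175 136 133 133 131 14
[... 1564 characters left out ...]
160 178 122 117 153]
 [155 123 125 168 169 140 120 139  55  52  56  51  51  51  57 105 125 147
  163 179 121 115 200]
 [155 127 123 165 180 183 132 127 133 134 127 133 138 137 144 136 133 158
  178 180 123 125 207]
 [156 122 122 158 180 182 145 125 142 142 140 145 144 136 130 139 128 156
  177 190 162 154 207]
 [156 130 123 152 180 181 143 122 124 131 143 146 139 139 123 129 134 193
  228 229 163 155 208]
 [156 132 123 140 178 181 124 139 134 137 141 138 140 142 139 131 140 220
  231 227 161 155 210]
 [159 146 122 146 180 180 131 115 134 127 143 144 148 145 135 137 127 221
  231 227 160 156 211]
 [156 147 121 131 179 180 130 119 127 138 134 133 136 128 131 126 119 222
  230 225 158 155 209]]
```

Request:
step_arm:
  deltas: "0 0.0038 -0.02 0 0 0 0; 0 0.0038 -0.05 0 0 0 0; 0 0.0038 -0.072 0 0 0 0; 0 0.0038 -0.072 0 0 0 0; 0 0.0038 -0.072 0 0 0 0.5; 0 0.0038 -0.072 0 0 0 1; 0 0.0038 -0.072 0 0 0 1; 0 0.0038 -0.072 0 0 0 1; 0 0.0038 -0.072 0 0 0 1; 0 0.0038 -0.072 0 0 0 1"
  squeeze: 45

```text
time: 32.25
tool_pos: [0.4578, 0.1949, 0.3914]
ee_rot: [1.0, 0.006, -0.0, -0.0]
force: [-3.1, -0.5, 5.4]
width: 0.0255
```

```bash
python3 - <<'E'
import numpy as np
y0,z0=.130,.117
a=2.09
for n,(s,e) in enumerate([(2.09,1.45),(1.45,.75),(.75,.06)]):
    A=np.linspace(s,e,11)[1:]
    f=lambda a:np.array([.001*np.cos(a),y0-.13*np.cos(a),z0+.13*np.sin(a)])
    print("; ".join(" ".join(f"{v:.4f}" for v in f(x)-f(s))+" 0 0 0 1" for x in A))
E
```

```text
0.0001 -0.0074 0.0039 0 0 0 1; 0.0001 -0.0149 0.0073 0 0 0 1; 0.0002 -0.0227 0.0102 0 0 0 1; 0.0002 -0.0307 0.0127 0 0 0 1; 0.0003 -0.0388 0.0146 0 0 0 1; 0.0004 -0.0470 0.0159 0 0 0 1; 0.0004 -0.0553 0.0168 0 0 0 1; 0.0005 -0.0636 0.0171 0 0 0 1; 0.0006 -0.0719 0.0169 0 0 0 1; 0.0006 -0.0802 0.0162 0 0 0 1
0.0001 -0.0090 -0.0014 0 0 0 1; 0.0001 -0.0179 -0.0034 0 0 0 1; 0.0002 -0.0266 -0.0061 0 0 0 1; 0.0003 -0.0351 -0.0094 0 0 0 1; 0.0003 -0.0433 -0.0132 0 0 0 1; 0.0004 -0.0513 -0.0176 0 0 0 1; 0.0005 -0.0589 -0.0226 0 0 0 1; 0.0005 -0.0662 -0.0280 0 0 0 1; 0.0006 -0.0730 -0.0340 0 0 0 1; 0.0006 -0.0795 -0.0404 0 0 0 1
0.0000 -0.0059 -0.0068 0 0 0 1; 0.0001 -0.0113 -0.0139 0 0 0 1; 0.0001 -0.0162 -0.0214 0 0 0 1; 0.0002 -0.0205 -0.0293 0 0 0 1; 0.0002 -0.0244 -0.0374 0 0 0 1; 0.0002 -0.0276 -0.0458 0 0 0 1; 0.0002 -0.0303 -0.0543 0 0 0 1; 0.0002 -0.0323 -0.0630 0 0 0 1; 0.0003 -0.0338 -0.0719 0 0 0 1; 0.0003 -0.0346 -0.0808 0 0 0 1
```

Request:
step_arm:
  deltas: "0.0001 -0.0074 0.0039 0 0 0 1; 0.0001 -0.0149 0.0073 0 0 0 1; 0.0002 -0.0227 0.0102 0 0 0 1; 0.0002 -0.0307 0.0127 0 0 0 1; 0.0003 -0.0388 0.0146 0 0 0 1; 0.0004 -0.047 0.0159 0 0 0 1; 0.0004 -0.0553 0.0168 0 0 0 1; 0.0005 -0.0636 0.0171 0 0 0 1; 0.0006 -0.0719 0.0169 0 0 0 1; 0.0006 -0.0802 0.0162 0 0 0 1"

```text
time: 33.5
tool_pos: [0.4586, 0.1136, 0.407]
ee_rot: [1.0, 0.005, -0.0, 0.0]
force: [0.0, -0.0, -0.5]
width: 0.0009
```

The grip slipped off the knob (width is now 0). I'll locate the knob numerically.

```bash
python3 shot.py w14; python3 - <<'E'
from h import *
import pickle
c=pickle.load(open("pics/w14.pkl","rb")); w=cv2.imread("pics/w14.png"); g=cv2.cvtColor(w,cv2.COLOR_BGR2GRAY)
def P(a): return np.array([.4582+.010*.13*np.cos(a), .130-.13*np.cos(a), .117+.13*np.sin(a)])
for a in (1.4,1.6,1.8,1.9,2.0,2.1): print(a,P(a).round(3),proj(c,P(a),1).round(1))
h=cv2.HoughCircles(cv2.medianBlur(g,5),cv2.HOUGH_GRADIENT,1,20,param1=80,param2=14,minRadius=14,maxRadius=45)
print([k.round(1).tolist() for k in h[0] if abs(k[0]-318)<40 ][:10])
print("col318",[int(x) for x in g[0:400:6,318]]); print(c["cx"],c["cy"])
t0=cv2.imread("pics/t2.png");t=np.ascontiguousarray(imaging.snapshot("top")[:,:,::-1]); s=np.ascontiguousarray(imaging.snapshot("side")[:,:,::-1])
cv2.imwrite("pics/t3.png",t);cv2.imwrite("pics/s3.png",s)
E
```

```text
[0.4588 0.1124 0.4071] moved 0.0004375383418725731
1.4 [0.458 0.108 0.245] [317.6 273.7]
1.6 [0.458 0.134 0.247] [317.6 224.4]
1.8 [0.458 0.16  0.244] [317.7 165.8]
1.9 [0.458 0.172 0.24 ] [317.7 136.7]
2.0 [0.458 0.184 0.235] [317.7 109.8]
2.1 [0.458 0.196 0.229] [317.8  86.2]
[[318.5, 204.5, 32.20000076293945], [335.5, 26.5, 26.600000381469727], [296.5, 261.5, 26.600000381469727], [339.5, 264.5, 27.5], [317.5, 253.5, 19.899999618530273], [356.5, 252.5, 22.100000381469727], [298.5, 161.5, 20.5]]
col318 [159, 213, 229, 230, 230, 230, 231, 119, 143, 152, 209, 211, 211, 213, 215, 213, 212, 198, 197, 196, 199, 200, 189, 150, 232, 219, 219, 214, 193, 57, 61, 63, 60, 74, 80, 84, 64, 54, 54, 45, 111, 107, 103, 108, 112, 115, 104, 87, 125, 162, 164, 163, 165, 210, 209, 206, 28, 31, 25, 29, 25, 28, 29, 27, 24, 27, 29]
317.8247303193314 201.17909923419032
```

The knob was dragged to about 1.67 rad, just short of upright. I'll push it from behind with shut fingers, going up and over first.

Request:
step_arm:
  deltas: "0 0 0.03 0 0 0 1; 0 0 0.05 0 0 0 1; 0 0 0.05 0 0 0 1; 0 0.04 0.05 0 0 0 1; 0 0.08 0.05 0 0 0 1; 0 0.08 0.05 0 0 0 1; 0 0.08 0.03 0 0 0 1; 0 0.08 0 0 0 0 1; 0 0.08 0 0 0 0 1; 0 0.08 0 0 0 0 1"

```text
time: 34.9
tool_pos: [0.4586, 0.1941, 0.4071]
ee_rot: [1.0, 0.005, -0.0, 0.0]
force: [0.0, 0.5, 0.7]
width: 0.0
```

```bash
cat > knob.py <<'E'
import sys,pickle
from h import *
n=sys.argv[1]; exec(open("shot.py").read())
w=cv2.imread(f"pics/{n}.png"); g=cv2.cvtColor(w,cv2.COLOR_BGR2GRAY); d=g[:,318]; print("w",env.sense()["force"].round(1),[int(x) for x in d[0:300:6]])
def P(a): return np.array([.4582+.010*.13*np.cos(a), .130-.13*np.cos(a), .117+.13*np.sin(a)])
ct=imaging.get_calibration("top"); cs=imaging.get_calibration("side")
for a in np.arange(0,2.1,.2): print(round(a,1),P(a).round(3),proj(c,P(a),1).round(0),proj(cs,P(a)).round(0))
h=cv2.HoughCircles(cv2.medianBlur(g,5),cv2.HOUGH_GRADIENT,1,20,param1=80,param2=14,minRadius=12,maxRadius=45)
if h is not None: print([k.round(1).tolist() for k in h[0] if abs(k[0]-318)<30 ][:10])
E
python3 knob.py w15
```

```text
[0.4588 0.1942 0.4075] moved 0.00046596585149305536
w [-0.5  0.8  0.8] [77, 84, 77, 81, 50, 208, 87, 63, 64, 150, 156, 208, 209, 208, 232, 233, 232, 233, 223, 222, 158, 195, 198, 198, 197, 197, 187, 186, 186, 187, 189, 203, 162, 147, 85, 87, 83, 80, 75, 99, 45, 42, 41, 38, 38, 41, 40, 39, 41, 40]
0.0 [0.46  0.    0.117] [317. 363.] [335. 193.]
0.2 [0.459 0.003 0.143] [317. 378.] [335. 186.]
0.4 [0.459 0.01  0.168] [317. 390.] [335. 178.]
0.6 [0.459 0.023 0.19 ] [317. 400.] [335. 171.]
0.8 [0.459 0.039 0.21 ] [316. 406.] [335. 164.]
1.0 [0.459 0.06  0.226] [316. 406.] [335. 157.]
1.2 [0.459 0.083 0.238] [316. 400.] [335. 152.]
1.4 [0.458 0.108 0.245] [316. 385.] [335. 148.]
1.6 [0.458 0.134 0.247] [316. 358.] [335. 146.]
1.8 [0.458 0.16  0.244] [316. 320.] [335. 145.]
2.0 [0.458 0.184 0.235] [316. 272.] [334. 145.]
[[335.5, 99.5, 25.200000762939453], [318.5, 31.5, 30.399999618530273], [343.5, 210.5, 29.899999618530273], [341.5, 242.5, 43.29999923706055], [318.5, 246.5, 33.29999923706055], [305.5, 1.5, 32.70000076293945], [302.5, 231.5, 35.5], [296.5, 168.5, 41.900001525878906], [330.5, 264.5, 29.700000762939453], [289.5, 255.5, 21.0]]
```

Request:
step_arm:
  deltas: "0 -0.01 0 0 0 0 1; 0 -0.021 0 0 0 0 1; 0 -0.032 0 0 0 0 1; 0 -0.043 0 0 0 0 1; 0 -0.054 0 0 0 0 1; 0 -0.065 0 0 0 0 1; 0 -0.076 0 0 0 0 1; 0 -0.087 0 0 0 0 1; 0 -0.098 0 0 0 0 1; 0 -0.108 0 0 0 0 1"

```text
time: 36.2
tool_pos: [0.4586, 0.0857, 0.4067]
ee_rot: [1.0, 0.005, 0.0, 0.0]
force: [-0.0, -0.3, -0.3]
width: 0.0001
```

```bash
python3 - <<'E'
from h import *
s=np.ascontiguousarray(imaging.snapshot("side")[:,:,::-1]); cv2.imwrite("pics/s4.png",s)
a=cv2.cvtColor(cv2.imread("pics/s2.png"),cv2.COLOR_BGR2GRAY); b=cv2.cvtColor(s,cv2.COLOR_BGR2GRAY)
print("before",[int(x) for x in a[135:200,335]]); print("now",[int(x) for x in b[135:200,335]]); print(env.sense()["force"].round(1))
E
python3 knob.py w16 | head -3
```

```text
before [23, 28, 26, 17, 22, 18, 23, 35, 41, 39, 32, 20, 14, 22, 53, 79, 78, 76, 77, 77, 64, 37, 30, 36, 27, 31, 22, 40, 49, 50, 48, 43, 45, 55, 58, 51, 57, 56, 58, 66, 71, 64, 67, 73, 78, 60, 44, 74, 97, 66, 74, 89, 90, 98, 107, 117, 122, 118, 115, 119, 107, 81, 79, 82, 85]
now [98, 108, 105, 118, 108, 67, 39, 16, 22, 46, 64, 63, 62, 64, 61, 63, 71, 62, 35, 19, 18, 22, 19, 22, 12, 23, 31, 39, 34, 37, 39, 44, 61, 67, 33, 8, 4, 19, 13, 28, 32, 36, 39, 37, 36, 42, 43, 78, 92, 65, 74, 88, 91, 96, 101, 84, 61, 64, 78, 76, 85, 89, 89, 92, 94]
[-0.3 -1.2 -0.4]
[0.4587 0.0849 0.4068] moved 0.0009383831168878337
w [-0.   0.6 -0.7] [222, 222, 208, 116, 122, 143, 202, 206, 206, 207, 208, 207, 206, 207, 207, 207, 202, 195, 195, 151, 134, 129, 122, 100, 95, 93, 95, 152, 154, 155, 156, 156, 158, 157, 158, 173, 110, 109, 105, 78, 44, 42, 40, 37, 39, 43, 42, 39, 38, 40]
0.0 [0.46  0.    0.117] [318. 282.] [335. 193.]
```

Request:
step_arm:
  deltas: "0 0 0.02 0 0 0 1; 0 0 0.04 0 0 0 1; 0 0 0.04 0 0 0 1; 0 0 0.04 0 0 0 1; 0 0 0.04 0 0 0 1; 0 0 0.04 0 0 0 1; 0 0 0.04 0 0 0 1; 0 0 0.04 0 0 0 1; 0 0 0.04 0 0 0 1; 0 0 0.04 0 0 0 1"

```text
time: 37.55
tool_pos: [0.4585, 0.0867, 0.4467]
ee_rot: [1.0, 0.006, 0.0, 0.0]
force: [0.4, 0.5, 0.6]
width: 0.0
```

```bash
cat > side.py <<'E'
import sys
from h import *
s=np.ascontiguousarray(imaging.snapshot("side")[:,:,::-1]); cv2.imwrite(f"pics/{sys.argv[1]}.png",s)
b=cv2.cvtColor(s,cv2.COLOR_BGR2GRAY); p=cv2.cvtColor(cv2.imread(f"pics/{sys.argv[2]}.png"),cv2.COLOR_BGR2GRAY)
print([int(x) for x in b[140:215,335]]); d=cv2.absdiff(b,p)[140:220,315:356]; print("changed px",int((d>25).sum()), "rows",np.where((d>25).sum(1)>2)[0]+140)
E
python3 side.py s5 s4
```

```text
[61, 58, 56, 79, 117, 120, 120, 116, 117, 115, 116, 118, 118, 120, 117, 119, 117, 119, 118, 117, 98, 45, 44, 47, 39, 28, 21, 35, 104, 147, 120, 89, 52, 31, 49, 76, 94, 109, 108, 107, 109, 92, 54, 25, 24, 16, 26, 17, 13, 14, 22, 40, 56, 62, 60, 58, 58, 68, 65, 66, 72, 78, 74, 77, 79, 77, 63, 67, 89, 89, 84, 83, 84, 86, 84]
changed px 413 rows [140 141 142 143 144 145 146 147 148 149 150 151 152 153 154 155 156 157
 158 159 160 161 162 163 164 165 166 167 168 169 170 171 172 175 176 177
 178 179 180 181 183 184 185 186 187 188 189 190 191 196 216]
```

Request:
step_arm:
  deltas: "0 0 0 0 0 0 1; 0 0 0 0 0 0 1; 0 0 0 0 0 0 1; 0 0 0 0 0 0 1; 0 0 0 0 0 0 1; 0 0 0 0 0 0 1; 0 0 0 0 0 0 1; 0 0 0 0 0 0 1; 0 0 0 0 0 0 1; 0 0 0 0 0 0 1"

```text
time: 38.85
tool_pos: [0.4585, 0.0867, 0.4467]
ee_rot: [1.0, 0.006, 0.0, 0.0]
force: [-0.1, -0.0, 0.2]
width: 0.0003
```

```bash
python3 side.py s6 s5; python3 knob.py w17
```

```text
[63, 66, 59, 80, 116, 118, 115, 117, 117, 118, 116, 120, 120, 114, 119, 118, 120, 116, 119, 119, 100, 48, 40, 48, 42, 28, 17, 35, 108, 147, 119, 88, 52, 36, 29, 33, 79, 122, 119, 92, 92, 100, 110, 99, 91, 92, 90, 86, 71, 51, 30, 16, 21, 15, 11, 20, 12, 29, 54, 65, 73, 75, 74, 78, 77, 74, 64, 67, 88, 82, 73, 80, 84, 86, 84]
changed px 134 rows [175 176 177 178 182 183 184 185 186 187 188 189 190 192 193 194 195 196
 197]
[0.4585 0.0867 0.4467] moved 4.50002129309679e-08
w [-0.1  0.7 -0.4] [225, 225, 227, 224, 222, 106, 137, 168, 206, 207, 209, 209, 209, 208, 208, 207, 208, 195, 196, 196, 150, 131, 125, 106, 122, 110, 126, 119, 120, 120, 119, 118, 128, 91, 94, 153, 150, 151, 149, 145, 46, 45, 45, 40, 39, 45, 44, 44, 40, 39]
0.0 [0.46  0.    0.117] [318. 266.] [335. 193.]
0.2 [0.459 0.003 0.143] [318. 275.] [335. 186.]
0.4 [0.459 0.01  0.168] [318. 281.] [335. 178.]
0.6 [0.459 0.023 0.19 ] [318. 281.] [335. 171.]
0.8 [0.459 0.039 0.21 ] [318. 275.] [335. 164.]
1.0 [0.459 0.06  0.226] [318. 260.] [335. 157.]
1.2 [0.459 0.083 0.238] [318. 235.] [335. 152.]
1.4 [0.458 0.108 0.245] [318. 199.] [335. 148.]
1.6 [0.458 0.134 0.247] [318. 154.] [335. 146.]
1.8 [0.458 0.16  0.244] [318. 108.] [335. 145.]
2.0 [0.458 0.184 0.235] [318.  67.] [334. 145.]
[[318.5, 229.5, 22.0], [334.5, 11.5, 21.799999237060547], [313.5, 202.5, 42.20000076293945], [319.5, 161.5, 36.5], [301.5, 148.5, 32.20000076293945], [336.5, 199.5, 28.899999618530273], [299.5, 173.5, 28.799999237060547], [336.5, 32.5, 19.600000381469727], [339.5, 222.5, 41.099998474121094], [334.5, 145.5, 32.20000076293945]]
```

Request:
step_arm:
  deltas: "0 0 0.05 0 0 0 1; 0 0.02 0.08 0 0 0 1; 0 0.04 0.08 0 0 0 1; 0 0.04 0.08 0 0 0 1; 0 0.04 0.08 0 0 0 1; 0 0.04 0.08 0 0 0 1; 0 0.04 0.08 0 0 0 1; 0 0.04 0.08 0 0 0 1; 0 0.04 0.08 0 0 0 1; 0 0.04 0.08 0 0 0 1"

```text
time: 40.2
tool_pos: [0.4585, 0.1267, 0.5267]
ee_rot: [1.0, 0.006, 0.0, -0.0]
force: [0.2, -0.6, 0.1]
width: -0.0001
```

```bash
python3 side.py s7 s6; python3 chk.py w18 .459 .053 .09; python3 - <<'E'
from h import *
import pickle
w=cv2.imread("pics/w18.png");c=pickle.load(open("pics/w18.pkl","rb")); g=cv2.cvtColor(w,cv2.COLOR_BGR2HSV)[...,1]
r=rect(w,c,1,.459,.053,.09,.12,.16,.5,.01); s=cv2.cvtColor(r,cv2.COLOR_BGR2HSV)[...,1]
for v in range(40,290,24): print(v,"".join("#" if x>90 else "." for x in s[v,20:220:2]))
h=cv2.cvtColor(w,cv2.COLOR_BGR2GRAY); k=cv2.HoughCircles(cv2.medianBlur(h,5),cv2.HOUGH_GRADIENT,1,15,param1=80,param2=13,minRadius=7,maxRadius=16)
P=np.array([.4595,.0,.117]); print(proj(c,P,1)); print([q.round(1).tolist() for q in k[0] if abs(q[0]-318)<20])
E
```

```text
[66, 67, 112, 143, 122, 117, 116, 117, 117, 116, 118, 114, 117, 116, 116, 120, 119, 118, 117, 118, 99, 49, 44, 45, 41, 24, 8, 36, 104, 148, 116, 89, 53, 35, 30, 34, 74, 120, 124, 106, 106, 109, 108, 102, 93, 92, 93, 86, 71, 43, 31, 19, 16, 24, 23, 10, 12, 32, 54, 65, 74, 73, 75, 76, 75, 76, 65, 67, 86, 82, 73, 83, 82, 86, 82]
changed px 86 rows [142 143 191 204 205 207 208 209 210 213 214 215 216]
[0.4585 0.1267 0.5267] moved 1.9612474204261376e-06
[0.4585 0.1267 0.5267] [3.141 0.017 0.   ]
[0.4753 0.0792] 0.67 [np.float32(18.8), np.float32(64.7)]
40 #######......................................................................................#######
64 #######.................#################...................###############..................#######
88 #######..................#################................##################.................#######
112 #######.................###################................#################.................#######
136 #######.................##################.................#################..................######
160 #######.................#######.......................................######.................#######
184 ########................##.................................................#..................######
208 ########.....................................................................................#######
232 ........................##..........................................................................
256 ....................................................................................................
280 ....................................................................................................
[317.58191163 265.26271263]
[[333.5, 60.5, 15.399999618530273], [307.5, 222.5, 11.0]]
```

```bash
python3 -c "
from bench import env,hand_in
s=env.sense(); print(s['time'],s['force'].round(1)); print(hand_in())"
```

```text
40.3 [-0.1 -0.6  0.1]
the job is handed in; nothing more can be done
None
```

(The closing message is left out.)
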